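# Cover four steel beakers with their own lids

### The arm

A 6-joint arm with a two-finger parallel gripper is mounted at the origin on the work surface. World frame = base frame: x ahead of the robot, y to its left, z up, the work surface at z = 0. Lengths are in m, angles in rad, forces in N, time in s.
With the tool pointing down it reaches from about 0.3 to 0.875 m from the base axis. Payload 4.2 kg.
Tool frame: the origin (TCP) lies at the very end of the fingers, on their centre line; the grasp point (between the pads) lies 19 mm behind it (manip.pinch_z is the distance from the TCP to the grasp point, in m); z points along the fingers, y is the line along which they close (so a half turn about z gives the same grasp; the last joint's range is limited). The gripper opens to 85 mm and grips with 20 to 120 N. Pads are 22 mm wide; open, the fingers measure 114 mm over their backs; the gripper's body (76 mm by 85 mm) begins 54 mm behind the grasp point. The pads swing forward as they close: fully open they stand 13 mm farther back than shut.
Start: joints at [-1.202, 0.32, 1.565, -0, 1.257, -0.02], TCP at [0.218, -0.532, 0.197] pointing down, gripper open.
Joint ranges: [-3.11, 3.11], [-0.84, 2.01], [0.21, 2.61], [-1.34, 4.49], [0.05, 2.63], [-2.56, 2.56]. Speed limits (rad/s): [2.57, 2.57, 3.14, 3.14, 3.14, 3.14].

### API

Orientations are given as [roll, pitch, yaw] about the fixed x, y, z axes, in that order (R = Rz(yaw) Ry(pitch) Rx(roll)).
In Python, from rig import readout, cams, manip, boxes_of, tip_of gives the robot as it stands.
- The arm moves only by the shell command python3 -m crank 'ROWS' [FORCE]. ROWS is JSON, a list of rows, each a list of 3 entries, a list of its own where there are three numbers: the turn, a rotation vector about the world's x, y, z in degrees, then the shift along the world's x, y, z in m, then the finger opening in m, from 0 to 0.0854. In form: [[[ax, ay, az], [dx, dy, dz], jaw], ...]. A call has 1 to 5 rows; each row is the pose to reach, as a shift and turn from the pose commanded when the call began; what a row does not reach only later rows make up. A row lasts 1/12 s, in which the tool goes at most 41.7 mm and 7.16 degrees, less where a joint would pass 70% of its speed; a pose out of reach is approached as far as the arm can. A call with a gripper value outside its range is refused whole. The fingers move at their own pace and stop on an object; FORCE is the grip in N (left out, the last holds). Time passes only in rows, so rows that repeat a pose let the fingers close. It gives the time, the measured TCP pose, the force, the opening and the grip force at its end, in the units of the state.
- readout.state(): the state, without advancing time (a new reading comes with each control period).
- cams.read_camera(name): name is "scene" or "top"; returns a dict with "image" (420x560x3 uint8, red, green, blue), "range_z" (420x560 float32, m along the optical axis (not along the pixel's ray), 0 where there is no reading), "fovy" (degrees; the focal length in pixels is half the picture's height over the tangent of half this angle, whatever the lens; pixels are square), "cx", "cy" (the principal point, pixels), "rvec" (rotation vector, rad) and "tvec" (3), from world to camera coordinates, as OpenCV has them. Camera axes: x right, y down, z forward; pixel columns grow to the right and rows downward; lengths in m; the calibration is good to about 2 mm. A picture is of the moment at which its call begins.
- manip.job_done(): hands the job in; it is judged then, once.
Trained networks look in a picture, given as the dict that the camera call returned (one of the last four; its "shot" number tells which), for a name from the list of things; names that differ only in an ending like _2 or _b are one class to them, and where a whole thing is asked for, a point or a joint stands for the part that bears it (a point fixed in the world has none). Each returns a list of dicts, best first, with "p" (0 to 1); they miss things now and then, are a little off and sometimes report something else, mostly with a low value. They report only what shows in the picture. A call takes as long as a camera call. They do not tell look-alikes from the thing itself.
- boxes_of(picture, target): "position" ([x, y, z] in m, in world coordinates, good to about 4 mm: the middle of the surface that is visible of it).
- tip_of(picture, target): "position" ([x, y, z] in m, in world coordinates, good to about 4 mm: a listed point, or the origin of a listed thing).
The state is a dict: "time_s": time; "joint_pos": joint angles; "joint_velocities": joint speeds; "joint_torque": joint torques, N m; "tool_pos": TCP position; "eef_rot": TCP orientation; "force": force on the tool from outside, world axes, zero at the start; "torque": the same for the moment, N m; "width": finger opening in m; "grasp_force": force on a finger pad.
Only numpy, scipy, OpenCV 4.12 (cv2) and the standard library are available. Lean on these libraries where they do the work, as an engineer would, in place of code of your own. Each camera call takes 0.05 s, during which the arm holds its last target. There are 200 camera calls.

### The job

The washed beakers and their lids have been left mixed up over the bench: cover each of the four steel beakers with the one white lid that is made for its size, so that every lid lies level and fully home on its own rim. Set the lids down rather than dropping them, leave the beakers standing where they are, and do not disturb the little amber vial or the square copper specimen among them.

Things in the scene. Friction and masses are not known exactly. Their poses are not given: they have to be found in the camera images.
- lid_xl: the largest of four round white plastic lids: a disc 116 mm across and 6 mm thick, with a round knob 22 mm in diameter and 28 mm tall standing on its centre, and under it a round step 77 mm across and 8 mm deep that drops into the beaker's mouth. Fits the beaker 98 mm across. It lies on the bench, knob up, resting on the step. Origin: centre of the underside of the step; z up through the knob: disc underside at 8 mm, disc top at 14 mm, knob top at 42 mm.
- lid_l: the second largest of four round white plastic lids: a disc 100 mm across and 6 mm thick, with a round knob 22 mm in diameter and 28 mm tall standing on its centre, and under it a round step 61 mm across and 8 mm deep that drops into the beaker's mouth. Fits the beaker 82 mm across. It lies on the bench, knob up, resting on the step. Origin: centre of the underside of the step; z up through the knob: disc underside at 8 mm, disc top at 14 mm, knob top at 42 mm.
- lid_m: the second smallest of four round white plastic lids: a disc 84 mm across and 6 mm thick, with a round knob 22 mm in diameter and 28 mm tall standing on its centre, and under it a round step 45 mm across and 8 mm deep that drops into the beaker's mouth. Fits the beaker 66 mm across. It lies on the bench, knob up, resting on the step. Origin: centre of the underside of the step; z up through the knob: disc underside at 8 mm, disc top at 14 mm, knob top at 42 mm.
- lid_s: the smallest of four round white plastic lids: a disc 68 mm across and 6 mm thick, with a round knob 22 mm in diameter and 28 mm tall standing on its centre, and under it a round step 29 mm across and 8 mm deep that drops into the beaker's mouth. Fits the beaker 50 mm across. It lies on the bench, knob up, resting on the step. Origin: centre of the underside of the step; z up through the knob: disc underside at 8 mm, disc top at 14 mm, knob top at 42 mm.
- beaker_xl: the largest of four open straight-sided stainless-steel beakers, standing mouth up, loose on the bench: 98 mm outer diameter, 2.5 mm wall (mouth 93 mm), 96 mm tall. Origin: centre of its underside, z up; the rim is at z = 96 mm. With its lid home, the lid's origin lies 88 mm above the beaker's, with 8 mm of sideways play.
- beaker_l: the second largest of four open straight-sided stainless-steel beakers, standing mouth up, loose on the bench: 82 mm outer diameter, 2.5 mm wall (mouth 77 mm), 82 mm tall. Origin: centre of its underside, z up; the rim is at z = 82 mm. With its lid home, the lid's origin lies 74 mm above the beaker's, with 8 mm of sideways play.
- beaker_m: the second smallest of four open straight-sided stainless-steel beakers, standing mouth up, loose on the bench: 66 mm outer diameter, 2.5 mm wall (mouth 61 mm), 68 mm tall. Origin: centre of its underside, z up; the rim is at z = 68 mm. With its lid home, the lid's origin lies 60 mm above the beaker's, with 8 mm of sideways play.
- beaker_s: the smallest of four open straight-sided stainless-steel beakers, standing mouth up, loose on the bench: 50 mm outer diameter, 2.5 mm wall (mouth 45 mm), 55 mm tall. Origin: centre of its underside, z up; the rim is at z = 55 mm. With its lid home, the lid's origin lies 47 mm above the beaker's, with 8 mm of sideways play.
- vial: bystander: a small amber glass vial with a black cap, 22 mm across and 45 mm tall, standing among the lids and beakers. Origin: centre of its underside.
- specimen: bystander: a copper test specimen, a block 22 x 22 x 16 mm, lying among the lids and beakers. Origin: centre of its underside.
There are look-alikes about, which are no part of the job. What is shaped like the lid_m but purple is not meant. Leave any turquoise look-alike of the lid_xl alone.

How it is judged:
By the outcome, as a careful person would: the job done as asked, in the order asked, and still so for the second after the job is handed in, with the robot touching nothing.
It also fails if it takes over 109 s, if anything falls off the work surface, if the arm or the gripper's body presses on something with over 40 N, if the wrist force passes 120 N, or if a joint passes its speed limit or range.

## Working session

There is one attempt and no reset: what is moved stays moved. The work goes in short steps, Python scripts to look and compute and a shell command to move; the robot and the scene stay as the last step left them, time stands still between calls to the robot, and variables do not carry over. Pictures are saved under pics/ and viewed, at most 14 in all, crops included, and the job is handed in when it is done.

```bash
mkdir -p pics; ls; cat > h.py <<'E'
import numpy as np,cv2
from rig import readout,cams,manip,boxes_of,tip_of
def save(c,n,s=1): cv2.imwrite(n,cv2.resize(c["image"][:,:,::-1],None,fx=s,fy=s))
def cloud(c):
    h,w=c["range_z"].shape; f=h/2/np.tan(np.radians(c["fovy"])/2)
    u,v=np.meshgrid(np.arange(w),np.arange(h)); z=c["range_z"]
    P=np.stack([(u-c["cx"])*z/f,(v-c["cy"])*z/f,z],-1)
    R=cv2.Rodrigues(np.array(c["rvec"],float))[0]
    return (P-np.array(c["tvec"]).ravel())@R
E
python3 - <<'E'
from h import *
s=readout.state();print({k:np.round(v,3) for k,v in s.items()},manip.pinch_z)
t=cams.read_camera("top");save(t,"pics/top0.png",1.4)
for n in ["lid_xl","lid_l","lid_m","lid_s","beaker_xl","beaker_l","beaker_m","beaker_s","vial","specimen"]:
    print(n,[(np.round(d["position"],3).tolist(),round(d["p"],2)) for d in tip_of(t,n)])
c=cams.read_camera("scene");save(c,"pics/sc0.png",1.4)
np.savez("t0.npz",P=cloud(t),img=t["image"]);
E
```

```text
pics
{'time_s': np.float64(0.0), 'joint_pos': array([-1.202,  0.32 ,  1.566,  0.   ,  1.257, -0.02 ]), 'joint_velocities': array([-0.001, -0.   ,  0.001,  0.001,  0.001, -0.001]), 'joint_torque': array([ 0.0000e+00, -4.1551e+01, -2.3416e+01,  0.0000e+00,  8.0000e-03,
        0.0000e+00]), 'tool_pos': array([ 0.218, -0.532,  0.196]), 'eef_rot': array([-3.14 , -0.   ,  0.389]), 'force': array([-0.347, -0.373, -0.797]), 'torque': array([0.001, 0.001, 0.003]), 'grasp_force': np.float64(0.0), 'width': np.float64(0.085)} 0.0187
lid_xl [([0.465, -0.282, -0.001], 0.76), ([0.279, -0.239, 0.003], 0.76)]
lid_l [([0.619, 0.276, 0.001], 0.97), ([0.438, 0.104, -0.001], 0.95), ([0.635, -0.407, 0.003], 0.67), ([0.629, -0.281, -0.001], 0.64), ([0.625, -0.077, -0.001], 0.18)]
lid_m [([0.619, 0.276, 0.001], 0.97), ([0.438, 0.104, -0.001], 0.95), ([0.635, -0.407, 0.003], 0.67), ([0.629, -0.281, -0.001], 0.64), ([0.625, -0.077, -0.001], 0.18)]
lid_s [([0.619, 0.276, 0.001], 0.97), ([0.438, 0.104, -0.001], 0.95), ([0.635, -0.407, 0.003], 0.67), ([0.629, -0.281, -0.001], 0.64), ([0.625, -0.077, -0.001], 0.18)]
beaker_xl [([0.625, -0.076, 0.002], 0.7)]
beaker_l [([0.431, 0.292, 0.001], 0.92), ([0.431, -0.069, -0.001], 0.83), ([0.616, 0.083, -0.002], 0.56)]
beaker_m [([0.431, 0.292, 0.001], 0.92), ([0.431, -0.069, -0.001], 0.83), ([0.616, 0.083, -0.002], 0.56)]
beaker_s [([0.431, 0.292, 0.001], 0.92), ([0.431, -0.069, -0.001], 0.83), ([0.616, 0.083, -0.002], 0.56)]
vial [([0.541, 0.189, -0.002], 0.63)]
specimen [([0.538, -0.003, -0.005], 0.51), ([0.542, 0.191, -0.001], 0.25)]
```

View pics/top0.png

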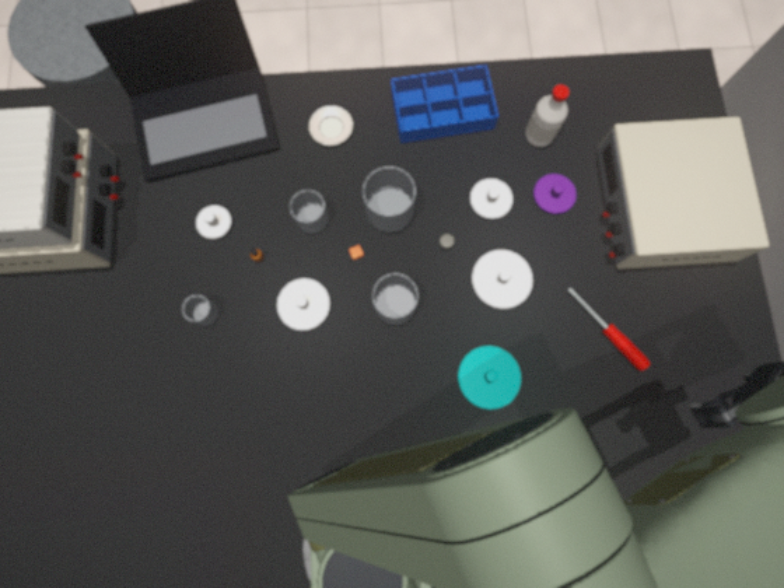

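View pics/sc0.png

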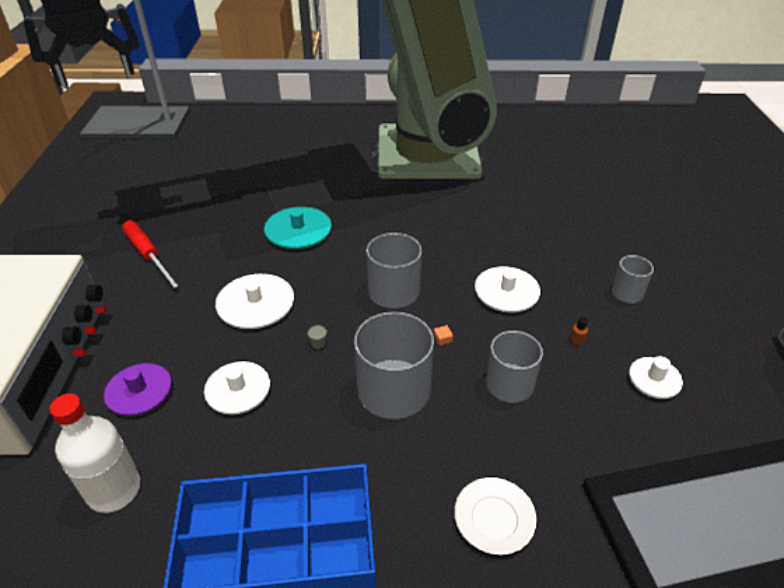

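The top picture shows four white lids at (303,304), (213,221), (491,198) and (502,278), the purple look-alike at (555,193) and the turquoise one at (490,377). The four white ones differ only in size, so I'll measure disc and rim diameters from the depth and check them in one crop.

```bash
python3 - <<'E'
from h import *
d=np.load("t0.npz");P=d["P"];im=d["img"]
def circ(Q):
    A=np.c_[2*Q,np.ones(len(Q))];x=np.linalg.lstsq(A,(Q**2).sum(1),rcond=None)[0]
    return x[:2],np.sqrt(x[2]+x[:2]@x[:2])
for n,x,y in [("xl",.465,-.282),("l",.438,.104),("m",.629,-.281),("s",.619,.276)]:
    r=np.hypot(P[...,0]-x,P[...,1]-y)
    m=(r<.075)&(P[...,2]>.009)&(P[...,2]<.02); Q=P[m][:,:2]
    m2=(r<.025)&(P[...,2]>.036)
    h=cv2.convexHull((Q*1000).astype(np.float32))[:,0]/1000
    c,R=circ(h); K=P[m2]
    print("lid",n,"disc",c.round(4),"D",round(2*R*1000),"z",np.median(P[m][:,2]).round(4),"knob",K[:,:2].mean(0).round(4),K[:,2].max().round(4),len(K))
for n,x,y,H,R0 in [("xl",.625,-.076,.096,.049),("l",.431,-.069,.082,.041),("m",.616,.083,.068,.033),("s",.431,.292,.055,.025)]:
    r=np.hypot(P[...,0]-x,P[...,1]-y)
    m=(r<.07)&(abs(P[...,2]-H)<.006); Q=P[m][:,:2]
    c,R=circ(Q); print("beaker",n,c.round(4),"D",round(2*R*1000),len(Q),"zmax",P[r<.06][:,2].max().round(3))
cv2.imwrite("pics/crop.png",cv2.resize(im[125:240,120:420,::-1],None,fx=2.6,fy=2.6,interpolation=2))
E
```

```text
lid xl disc [ 0.4651 -0.2825] D 115 z 0.0138 knob [ 0.4646 -0.282 ] 0.0459 53
lid l disc [0.4407 0.1034] D 99 z 0.0141 knob [0.44   0.1032] 0.0457 57
lid m disc [ 0.6314 -0.2787] D 82 z 0.0138 knob [ 0.6313 -0.2788] 0.0468 51
lid s disc [0.6184 0.2774] D 67 z 0.0144 knob [0.618  0.2762] 0.0463 52
beaker xl [ 0.6266 -0.074 ] D 95 157 zmax 0.102
beaker l [ 0.4313 -0.0725] D 79 124 zmax 0.085
beaker m [0.6179 0.0827] D 63 97 zmax 0.073
beaker s [0.4372 0.2944] D 47 84 zmax 0.059
```

View pics/crop.png

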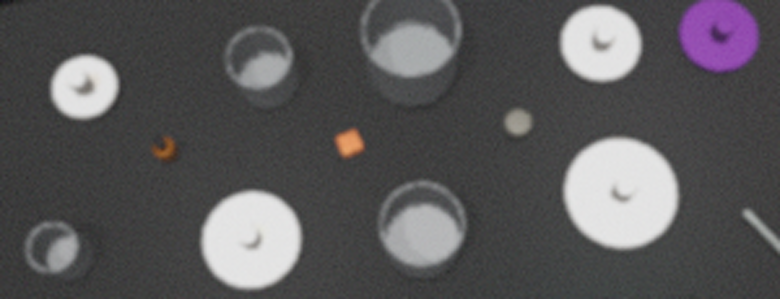

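The measured diameters of 115, 99, 82 and 67 mm (crop (620,192), (251,240), (600,43) and (84,87)) make these lid_xl, lid_l, lid_m and lid_s. All four are white, while purple and turquoise are excluded. I'll start with lid_xl.

```bash
python3 -m crank '[[[0,0,0],[0.025,0.025,-0.01],0.05],[[0,0,0],[0.05,0.05,-0.02],0.05],[[0,0,0],[0.075,0.075,-0.03],0.05],[[0,0,0],[0.1,0.1,-0.04],0.05],[[0,0,0],[0.125,0.125,-0.05],0.05]]' 40
python3 -m crank '[[[0,0,0],[0.025,0.025,-0.01],0.05],[[0,0,0],[0.05,0.05,-0.02],0.05],[[0,0,0],[0.075,0.075,-0.03],0.05],[[0,0,0],[0.1,0.1,-0.04],0.05],[[0,0,0],[0.122,0.125,-0.05],0.05]]'
python3 -m crank '[[[0,0,0],[0,0,0],0.05]]'
```

```text
time_s: 1.02
tool_pos: [0.3439, -0.406, 0.1471]
eef_rot: [3.141, -0.0, 0.388]
force: [1.3, 0.6, -0.1]
width: 0.05
grasp_force: 0.0
time_s: 1.43
tool_pos: [0.4665, -0.2808, 0.0971]
eef_rot: [3.141, -0.001, 0.389]
force: [-0.5, -0.6, -0.2]
width: 0.0497
grasp_force: 0.0
time_s: 1.52
tool_pos: [0.4673, -0.2776, 0.0955]
eef_rot: [-3.138, -0.0, 0.393]
force: [-0.3, -0.2, 0.5]
width: 0.0502
grasp_force: 0.0
```

```bash
python3 -m crank '[[[0,0,0],[0,0,-0.03],0.05],[[0,0,0],[0,0,-0.055],0.05],[[0,0,0],[0,0,-0.07],0.05],[[0,0,0],[0,0,-0.079],0.05],[[0,0,0],[0,0,-0.079],0.05]]'
python3 -m crank '[[[0,0,0],[0,0,0],0.015],[[0,0,0],[0,0,0],0.015],[[0,0,0],[0,0,0],0.015],[[0,0,0],[0,0,0],0.015],[[0,0,0],[0,0,0],0.015]]' 40
python3 -m crank '[[[0,0,0],[0,0,0.01],0.015],[[0,0,0],[0,0,0.02],0.015],[[0,0,0],[0,0,0.03],0.015]]'
```

```text
time_s: 1.93
tool_pos: [0.4637, -0.2817, 0.0167]
eef_rot: [-3.139, 0.002, 0.389]
force: [0.7, 0.0, -0.2]
width: 0.0495
grasp_force: 0.0
time_s: 2.35
tool_pos: [0.4654, -0.2824, 0.0191]
eef_rot: [3.14, -0.001, 0.389]
force: [-0.6, -0.8, -0.2]
width: 0.0147
grasp_force: 0.0
time_s: 2.6
tool_pos: [0.4652, -0.2823, 0.0497]
eef_rot: [3.141, -0.001, 0.389]
force: [0.6, -1.0, 0.2]
width: 0.0151
grasp_force: 0.0
```

```bash
python3 - <<'E'
from h import *
c=cams.read_camera("scene");cv2.imwrite("pics/c1.png",cv2.resize(c["image"][80:320,100:400,::-1],None,fx=2.5,fy=2.5))
t=cams.read_camera("top");P=cloud(c)
cv2.imwrite("pics/t1.png",cv2.resize(t["image"][100:300,250:450,::-1],None,fx=2.5,fy=2.5))
print(c["tvec"],t["tvec"])
E
```

```text
[ 0.05757156 -0.28728455  1.28471952] [-0.04390655  0.46963758  0.9798242 ]
```

View pics/c1.png

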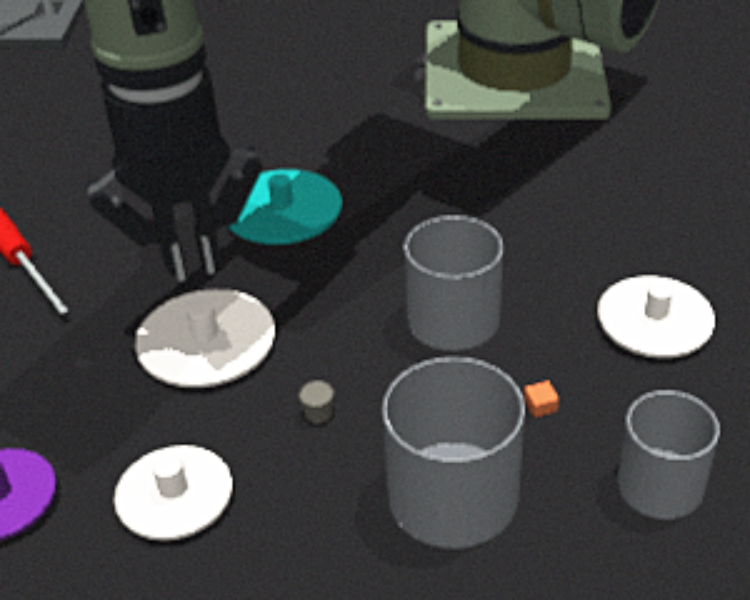

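The crop shows the shut fingertips at (195,275), above and behind the xl knob at (203,310), so the grasp missed. I'll measure where the tips really are and where the lid is.

```bash
python3 - <<'E'
from h import *
s=readout.state();print(s["tool_pos"],s["eef_rot"],s["joint_pos"])
for n in ("scene","top"):
    c=cams.read_camera(n);P=cloud(c);f=210/np.tan(np.radians(c["fovy"])/2)
    R=cv2.Rodrigues(np.array(c["rvec"],float))[0]
    for p in [(.465,-.282,.05),(.465,-.282,.042),(.465,-.282,.014)]:
        q=R@p+np.ravel(c["tvec"]);uv=q[:2]/q[2]*f+[c["cx"],c["cy"]];print(n,p,uv.round(1))
    im=c["image"]
    if n=="scene":
        for u in range(164,190,4): print(u,[P[v,u].round(3).tolist() for v in (176,184,188,190,206,210)])
    w=(im.min(2)>150)&(P[...,2]>.009)&(P[...,2]<.06)
    r=np.hypot(P[...,0]-.465,P[...,1]+.282)<.09
    print(n,w[r].sum(),[P[r&w][:,i].min().round(3) for i in range(3)],[P[r&w][:,i].max().round(3) for i in range(3)])
    print(n,[d["position"] for d in tip_of(c,"lid_xl")])
E
```

```text
[ 0.46655639 -0.2830894   0.05090949] [ 3.13731393e+00 -2.95794714e-03  3.88829370e-01] [-5.66416470e-01  4.06952553e-01  1.83983757e+00 -7.15143885e-05
  8.89601211e-01  6.15601705e-01]
scene (0.465, -0.282, 0.05) [179.6 200.4]
scene (0.465, -0.282, 0.042) [180.2 203.3]
scene (0.465, -0.282, 0.014) [182.2 213.1]
164 [[0.486, -0.296, 0.13], [0.349, -0.345, -0.001], [0.363, -0.343, -0.002], [0.371, -0.341, -0.002], [0.442, -0.325, 0.013], [0.452, -0.323, 0.011]]
168 [[0.484, -0.289, 0.129], [0.48, -0.294, 0.106], [0.479, -0.296, 0.095], [0.48, -0.296, 0.091], [0.439, -0.317, 0.011], [0.454, -0.314, 0.013]]
172 [[0.32, -0.332, -0.001], [0.482, -0.285, 0.108], [0.482, -0.287, 0.098], [0.48, -0.288, 0.091], [0.444, -0.307, 0.015], [0.455, -0.305, 0.013]]
176 [[0.319, -0.322, -0.001], [0.353, -0.316, 0.002], [0.363, -0.315, -0.002], [0.373, -0.313, 0.0], [0.472, -0.29, 0.04], [0.473, -0.291, 0.031]]
180 [[0.474, -0.269, 0.121], [0.465, -0.275, 0.093], [0.366, -0.305, 0.0], [0.372, -0.304, -0.001], [0.472, -0.281, 0.041], [0.478, -0.281, 0.035]]
184 [[0.467, -0.263, 0.115], [0.474, -0.264, 0.101], [0.474, -0.266, 0.091], [0.373, -0.295, 0.001], [0.472, -0.273, 0.041], [1.144, -0.079, 0.649]]
188 [[0.319, -0.294, -0.002], [0.35, -0.289, -0.0], [0.363, -0.287, -0.002], [0.37, -0.286, -0.002], [0.445, -0.273, 0.016], [0.455, -0.271, 0.014]]
scene 1531 [np.float64(0.41), np.float64(-0.339), np.float64(0.009)] [np.float64(0.524), np.float64(-0.225), np.float64(0.043)]
scene [[0.4665, -0.2844, 0.0008], [0.2801, -0.2405, 0.0017]]
top (0.465, -0.282, 0.05) [361.  195.3]
top (0.465, -0.282, 0.042) [360.4 196. ]
top (0.465, -0.282, 0.014) [358.5 198.5]
top 2 [np.float64(0.473), np.float64(-0.227), np.float64(0.012)] [np.float64(0.476), np.float64(-0.227), np.float64(0.013)]
top []
```

View pics/t1.png

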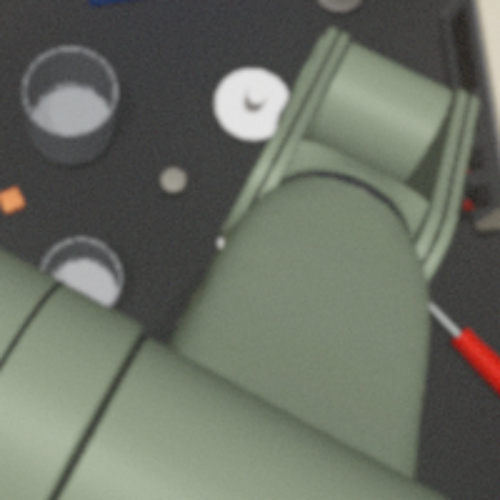

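```bash
python3 - <<'E'
from h import *
c=cams.read_camera("scene");P=cloud(c)
for v in range(170,206,2): print(v,[(round(float(P[v,u,0]),3),round(float(P[v,u,2]),3)) for u in range(164,192,2) if P[v,u,2]>.03])
m=(np.hypot(P[...,0]-.467,P[...,1]+.282)<.05)&(P[...,2]>.05)
print(np.sort(P[m][:,2])[:20].round(3))
b=(P[...,2]<.16)&m
for lo in (.085,.095,.105,.115): 
    k=b&(P[...,2]>lo)&(P[...,2]<lo+.01); print(lo,k.sum(),P[k].min(0).round(3) if k.any() else 0,P[k].max(0).round(3) if k.any() else 0)
E
```

```text
170 [(0.488, 0.146), (0.482, 0.142), (0.483, 0.142), (0.452, 0.119), (0.474, 0.135), (0.471, 0.134), (0.469, 0.132), (0.468, 0.131), (0.461, 0.125), (0.465, 0.129)]
172 [(0.482, 0.137), (0.48, 0.136), (0.482, 0.137), (0.48, 0.135), (0.454, 0.115), (0.47, 0.128), (0.472, 0.129), (0.471, 0.129), (0.468, 0.126)]
174 [(0.485, 0.134), (0.483, 0.133), (0.482, 0.132), (0.481, 0.132), (0.466, 0.12), (0.471, 0.124), (1.144, 0.649), (0.468, 0.121)]
176 [(0.48, 0.125), (1.144, 0.649), (0.482, 0.127), (0.479, 0.125), (0.472, 0.119), (0.472, 0.12), (0.467, 0.115), (0.463, 0.113)]
178 [(0.48, 0.121), (0.483, 0.123), (0.482, 0.123), (0.478, 0.119), (0.479, 0.12), (0.47, 0.112), (0.47, 0.113), (0.465, 0.109), (0.464, 0.108)]
180 [(0.479, 0.115), (0.477, 0.114), (0.48, 0.116), (0.48, 0.116), (0.463, 0.102), (0.472, 0.11), (0.469, 0.107), (0.467, 0.105)]
182 [(0.481, 0.112), (0.478, 0.109), (0.48, 0.11), (0.478, 0.109), (0.46, 0.094), (0.472, 0.104), (0.472, 0.104), (0.465, 0.099)]
184 [(0.479, 0.105), (0.477, 0.103), (0.48, 0.106), (0.481, 0.107), (0.47, 0.098), (0.473, 0.1), (0.465, 0.093), (0.462, 0.091)]
186 [(0.478, 0.1), (0.477, 0.098), (0.481, 0.101), (0.472, 0.094), (0.472, 0.094), (0.464, 0.087)]
188 [(0.48, 0.096), (0.478, 0.094), (0.481, 0.096), (0.481, 0.097), (0.468, 0.086), (0.471, 0.088)]
190 [(0.479, 0.09), (0.478, 0.089), (0.481, 0.092), (0.478, 0.088)]
192 [(0.48, 0.085), (0.48, 0.085)]
194 []
196 []
198 []
200 []
202 [(0.462, 0.043), (0.462, 0.043), (0.459, 0.04), (0.461, 0.042)]
204 [(0.467, 0.042), (0.466, 0.041), (0.467, 0.042), (0.465, 0.04), (0.466, 0.041)]
[0.082 0.082 0.083 0.085 0.085 0.085 0.085 0.086 0.086 0.086 0.086 0.086
 0.087 0.087 0.087 0.087 0.088 0.088 0.088 0.088]
0.085 52 [ 0.452 -0.298  0.085] [ 0.482 -0.259  0.095]
0.095 66 [ 0.45  -0.303  0.095] [ 0.485 -0.259  0.105]
0.105 62 [ 0.453 -0.301  0.105] [ 0.481 -0.259  0.115]
0.115 64 [ 0.452 -0.304  0.115] [ 0.484 -0.253  0.125]
```

The tips are physically at z≈0.083–0.085 while the state reports 0.050, so the reported height is about 34 mm low. The xy position is right. I'll open, go lower and check near the disc.

```bash
python3 -m crank '[[[0,0,0],[0,0,0],0.05],[[0,0,0],[0,0,0],0.05],[[0,0,0],[0,0,0],0.05],[[0,0,0],[0,0,-0.02],0.05],[[0,0,0],[0,0,-0.04],0.05]]'
python3 -m crank '[[[0,0,0],[0,0,-0.005],0.05],[[0,0,0],[0,0,-0.01],0.05],[[0,0,0],[0,0,-0.01],0.05]]'
python3 - <<'E'
from h import *
c=cams.read_camera("scene");cv2.imwrite("pics/c2.png",cv2.resize(c["image"][130:240,130:250,::-1],None,fx=5,fy=5))
E
```

```text
time_s: 3.37
tool_pos: [0.4661, -0.2828, 0.0089]
eef_rot: [3.139, -0.002, 0.389]
force: [-0.1, 0.4, -0.5]
width: 0.05
grasp_force: 0.0
time_s: 3.62
tool_pos: [0.4647, -0.2819, -0.0023]
eef_rot: [-3.14, 0.001, 0.389]
force: [0.4, -0.3, 0.3]
width: 0.0502
grasp_force: 0.0
```

View pics/c2.png

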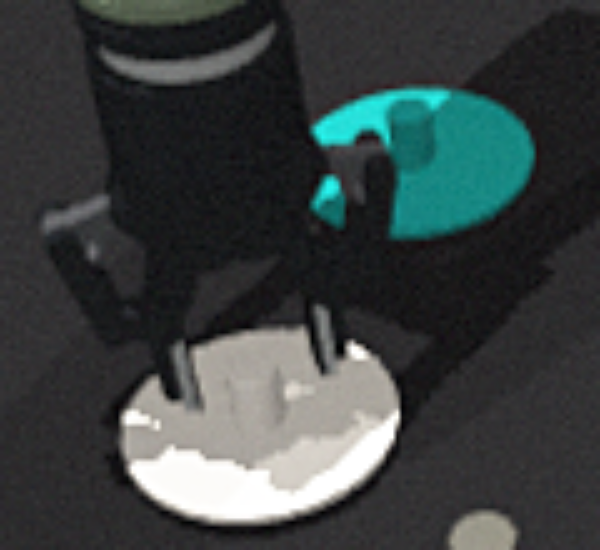

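The picture shows the fingers straddling the knob (left tip (190,405), right (330,370)), with the tips still above the disc. I'll go down 14 mm and grip.

```bash
python3 -m crank '[[[0,0,0],[0,0,-0.007],0.05],[[0,0,0],[0,0,-0.014],0.05],[[0,0,0],[0,0,-0.014],0.05]]'
python3 -m crank '[[[0,0,0],[0,0,0],0.01],[[0,0,0],[0,0,0],0.01],[[0,0,0],[0,0,0],0.01],[[0,0,0],[0,0,0],0.01],[[0,0,0],[0,0,0],0.01]]' 40
```

```text
time_s: 3.92
tool_pos: [0.4644, -0.2817, -0.0166]
eef_rot: [-3.14, 0.001, 0.389]
force: [0.4, -0.3, -0.0]
width: 0.0498
grasp_force: 0.0
time_s: 4.33
tool_pos: [0.4654, -0.2824, -0.0152]
eef_rot: [3.14, -0.001, 0.389]
force: [-0.3, -0.9, 1.5]
width: 0.0213
grasp_force: 39.4
```

```bash
python3 -m crank '[[[0,0,0],[0,0,0.01],0.01],[[0,0,0],[0,0,0.03],0.01],[[0,0,0],[0,0,0.06],0.01],[[0,0,0],[0,0,0.09],0.01],[[0,0,0],[0,0,0.125],0.01]]'
python3 -m crank '[[[0,0,0],[0.01,0.013,0],0.01],[[0,0,0],[0.03,0.039,0],0.01],[[0,0,0],[0.05,0.065,0],0.01],[[0,0,0],[0.07,0.091,0],0.01],[[0,0,0],[0.09,0.117,0],0.01]]'
python3 -m crank '[[[0,0,0],[0.02,0.025,0],0.01],[[0,0,0],[0.04,0.05,0],0.01],[[0,0,0],[0.06,0.075,0],0.01],[[0,0,0],[0.071,0.09,0],0.01],[[0,0,0],[0.071,0.09,0],0.01]]'
python3 - <<'E'
from h import *
c=cams.read_camera("scene");cv2.imwrite("pics/c3.png",cv2.resize(c["image"][120:320,180:380,::-1],None,fx=3,fy=3))
E
```

```text
time_s: 4.75
tool_pos: [0.4636, -0.2812, 0.1099]
eef_rot: [-3.139, 0.002, 0.389]
force: [1.1, -1.0, -2.9]
width: 0.0205
grasp_force: 39.3
time_s: 5.17
tool_pos: [0.5551, -0.1637, 0.1098]
eef_rot: [-3.141, 0.0, 0.388]
force: [0.7, -0.5, -2.2]
width: 0.0205
grasp_force: 39.4
time_s: 5.58
tool_pos: [0.6279, -0.0714, 0.1093]
eef_rot: [-3.141, -0.002, 0.392]
force: [0.3, 0.2, -2.2]
width: 0.0203
grasp_force: 39.4
```

View pics/c3.png

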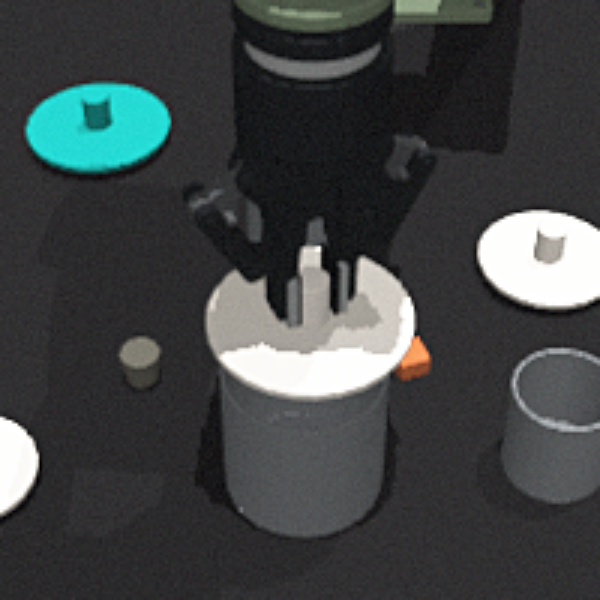

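The lid is held level at (310,325), directly over the xl beaker at (305,440). I'll lower it gently.

```bash
python3 -m crank '[[[0,0,0],[0,0,-0.01],0.01],[[0,0,0],[0,0,-0.02],0.01],[[0,0,0],[0,0,-0.028],0.01],[[0,0,0],[0,0,-0.032],0.01],[[0,0,0],[0,0,-0.035],0.01]]'
python3 -m crank '[[[0,0,0],[0,0,-0.001],0.01],[[0,0,0],[0,0,-0.0015],0.01],[[0,0,0],[0,0,-0.002],0.01],[[0,0,0],[0,0,-0.002],0.01]]'
```

```text
time_s: 6.05
tool_pos: [0.6248, -0.0757, 0.073]
eef_rot: [-3.141, 0.002, 0.388]
force: [-0.2, -0.7, -1.8]
width: 0.0206
grasp_force: 39.4
time_s: 6.38
tool_pos: [0.6262, -0.0753, 0.0728]
eef_rot: [3.141, -0.001, 0.389]
force: [-0.4, -0.2, -1.0]
width: 0.0208
grasp_force: 39.4
```

```bash
python3 -m crank '[[[0,0,0],[0,0,-0.0005],0.01],[[0,0,0],[0,0,-0.001],0.01],[[0,0,0],[0,0,-0.001],0.01]]'
python3 -m crank '[[[0,0,0],[0,0,0],0.01]]'
```

```text
time_s: 6.63
tool_pos: [0.6263, -0.0753, 0.0728]
eef_rot: [3.14, -0.001, 0.389]
force: [-2.7, -0.1, 5.6]
width: 0.0202
grasp_force: 40.0
time_s: 6.72
tool_pos: [0.6262, -0.0753, 0.0727]
eef_rot: [3.141, -0.001, 0.389]
force: [-3.4, -0.1, 5.9]
width: 0.0204
grasp_force: 40.0
```

```bash
python3 -m crank '[[[0,0,0],[0,0,0],0.024],[[0,0,0],[0,0,0],0.03],[[0,0,0],[0,0,0],0.045],[[0,0,0],[0,0,0],0.05]]'
python3 -m crank '[[[0,0,0],[0,0,0.01],0.05],[[0,0,0],[0,0,0.03],0.05],[[0,0,0],[0,0,0.05],0.05],[[0,0,0],[0,-0.03,0.05],0.05],[[0,0,0],[0.001,-0.06,0.05],0.05]]'
python3 -m crank '[[[0,0,0],[0.001,-0.035,0],0.05],[[0,0,0],[0.002,-0.07,0],0.05],[[0,0,0],[0.003,-0.105,-0.02],0.05],[[0,0,0],[0.004,-0.13,-0.04],0.05],[[0,0,0],[0.004,-0.144,-0.06],0.05]]'
python3 -m crank '[[[0,0,0],[0,0,-0.03],0.05],[[0,0,0],[0,0,-0.055],0.05],[[0,0,0],[0,0,-0.07],0.05],[[0,0,0],[0,0,-0.077],0.05],[[0,0,0],[0,0,-0.077],0.05]]'
python3 -m crank '[[[0,0,0],[0,0,0],0.01],[[0,0,0],[0,0,0],0.01],[[0,0,0],[0,0,0],0.01],[[0,0,0],[0,0,0],0.01],[[0,0,0],[0,0,0],0.01]]' 40
python3 - <<'E'
from h import *
c=cams.read_camera("scene");save(c,"pics/c4.png",1.4)
E
```

```text
time_s: 7.05
tool_pos: [0.6261, -0.075, 0.0712]
eef_rot: [3.141, -0.0, 0.389]
force: [-0.4, -0.1, -0.1]
width: 0.05
grasp_force: 0.0
time_s: 7.47
tool_pos: [0.6283, -0.1347, 0.1241]
eef_rot: [3.139, -0.004, 0.392]
force: [1.0, 0.6, -0.7]
width: 0.0502
grasp_force: 0.0
time_s: 7.88
tool_pos: [0.6315, -0.2829, 0.0617]
eef_rot: [3.139, -0.002, 0.386]
force: [-0.0, -0.4, 0.2]
width: 0.0505
grasp_force: 0.0
time_s: 8.3
tool_pos: [0.6302, -0.2787, -0.0171]
eef_rot: [-3.139, 0.002, 0.389]
force: [-0.1, -0.7, -0.0]
width: 0.0501
grasp_force: 0.0
time_s: 8.72
tool_pos: [0.6324, -0.2797, -0.0136]
eef_rot: [3.139, -0.003, 0.389]
force: [0.4, -0.5, 5.8]
width: 0.0205
grasp_force: 39.6
```

View pics/c4.png

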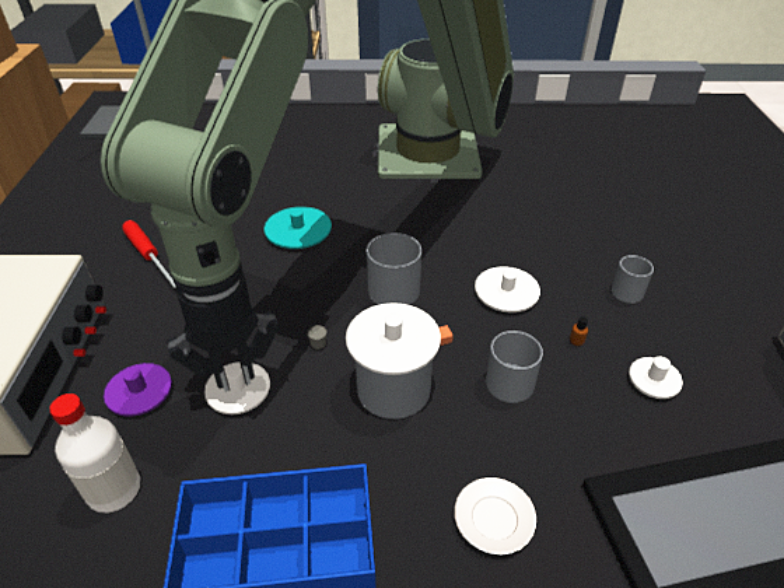

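lid_xl is on its beaker at (393,335) and the gripper holds lid_m at (237,388). I'll carry it high, clear of the xl knob, to beaker_m.

```bash
python3 -m crank '[[[0,0,0],[0,0,0.01],0.01],[[0,0,0],[0,0,0.035],0.01],[[0,0,0],[0,0,0.07],0.01],[[0,0,0],[0,0,0.105],0.01],[[0,0,0],[0,0,0.14],0.01]]'
python3 -m crank '[[[0,0,0],[0,0.01,0.018],0.01],[[0,0,0],[-0.002,0.04,0.018],0.01],[[0,0,0],[-0.004,0.072,0.018],0.01],[[0,0,0],[-0.005,0.105,0.018],0.01],[[0,0,0],[-0.006,0.138,0.018],0.01]]'
python3 -m crank '[[[0,0,0],[-0.001,0.033,0],0.01],[[0,0,0],[-0.002,0.066,0],0.01],[[0,0,0],[-0.003,0.1,0],0.01],[[0,0,0],[-0.004,0.133,0],0.01],[[0,0,0],[-0.006,0.166,0],0.01]]'
python3 -m crank '[[[0,0,0],[-0.001,0.03,0],0.01],[[0,0,0],[-0.002,0.05,-0.01],0.01],[[0,0,0],[-0.002,0.058,-0.03],0.01],[[0,0,0],[-0.002,0.058,-0.05],0.01],[[0,0,0],[-0.002,0.058,-0.06],0.01]]'
python3 -m crank '[[[0,0,0],[0,0,0],0.01],[[0,0,0],[0,0,0],0.01]]'
python3 - <<'E'
from h import *
c=cams.read_camera("scene");cv2.imwrite("pics/c5.png",cv2.resize(c["image"][160:320,240:440,::-1],None,fx=3,fy=3))
E
```

```text
time_s: 9.18
tool_pos: [0.6301, -0.2786, 0.1256]
eef_rot: [-3.14, 0.001, 0.389]
force: [0.1, -0.3, -1.5]
width: 0.0204
grasp_force: 39.4
time_s: 9.6
tool_pos: [0.6239, -0.1397, 0.1425]
eef_rot: [-3.141, 0.001, 0.388]
force: [0.2, 0.0, -2.0]
width: 0.0206
grasp_force: 39.5
time_s: 10.02
tool_pos: [0.6181, 0.0266, 0.1425]
eef_rot: [-3.141, 0.001, 0.389]
force: [0.6, -0.9, -1.8]
width: 0.0205
grasp_force: 39.5
time_s: 10.43
tool_pos: [0.6148, 0.0837, 0.0801]
eef_rot: [-3.14, 0.005, 0.39]
force: [-0.6, -0.7, -1.7]
width: 0.0204
grasp_force: 39.5
time_s: 10.6
tool_pos: [0.6167, 0.0826, 0.0823]
eef_rot: [-3.141, 0.001, 0.388]
force: [0.4, -0.6, -0.6]
width: 0.0205
grasp_force: 39.5
```

View pics/c5.png

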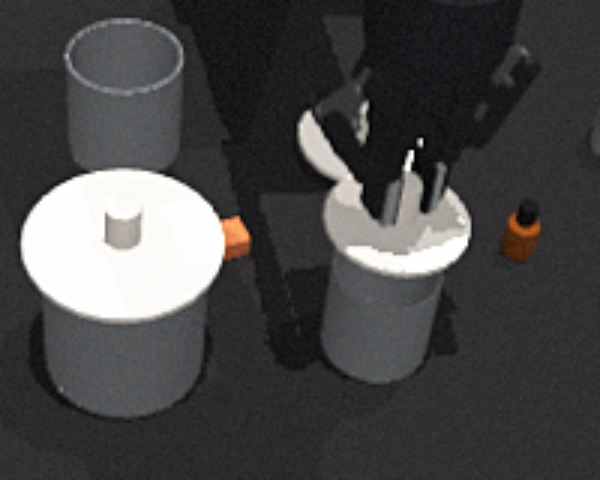

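lid_m sits at (397,225) above beaker_m at (380,310). It looks slightly tilted and to the right, so I'll measure it from depth.

```bash
cat >> h.py <<'E'
def fit(x,y,zlo,zhi,rmax,rmin=.016):
    c=cams.read_camera("scene");P=cloud(c);r=np.hypot(P[...,0]-x,P[...,1]-y)
    m=(r<rmax)&(r>rmin)&(P[...,2]>zlo)&(P[...,2]<zhi)&(c["image"].min(2)>90)
    Q=P[m];a=np.linalg.lstsq(np.c_[Q[:,:2]-[x,y],np.ones(len(Q))],Q[:,2],rcond=None)[0]
    h=cv2.convexHull((Q[:,:2]*1000).astype(np.float32))[:,0]/1000
    (cx,cy),R=cv2.minEnclosingCircle(h.astype(np.float32))
    print("tilt deg",np.degrees(np.arctan(a[:2])).round(2),"z",a[2].round(4),"centre",round(cx,4),round(cy,4),"D",round(2*R,4),len(Q))
def rim(x,y,H,D):
    c=cams.read_camera("scene");P=cloud(c);r=np.hypot(P[...,0]-x,P[...,1]-y)
    m=(r<D/2+.012)&(abs(P[...,2]-H)<.005);Q=P[m][:,:2]
    A=np.c_[2*Q,np.ones(len(Q))];s=np.linalg.lstsq(A,(Q**2).sum(1),rcond=None)[0]
    print("rim",s[:2].round(4),"D",2*np.sqrt(s[2]+s[:2]@s[:2]).round(4))
E
python3 - <<'E'
from h import *
print("xl");fit(.626,-.075,.092,.112,.065)
print("m held");fit(.617,.083,.095,.125,.05)
# beaker m outer wall front
c=cams.read_camera("scene");P=cloud(c);r=np.hypot(P[...,0]-.617,P[...,1]-.083)
m=(r<.045)&(P[...,2]>.015)&(P[...,2]<.06);Q=P[m][:,:2];s=np.linalg.lstsq(np.c_[2*Q,np.ones(len(Q))],(Q**2).sum(1),rcond=None)[0]
print("m wall",s[:2],2*np.sqrt(s[2]+s[:2]@s[:2]))
rim(.431,-.0725,.082,.082);rim(.437,.294,.055,.05)
E
```

```text
xl
tilt deg [-0.24  0.05] z 0.1016 centre 0.6264 -0.0751 D 0.1174 2371
m held
tilt deg [-0.76  0.37] z 0.1112 centre 0.619 0.0831 D 0.0852 916
m wall [0.61989817 0.0827635 ] 0.063015033490378
rim [ 0.4327 -0.0723] D 0.0792
rim [0.4385 0.295 ] D 0.047
```

The lid is level and centred, and xl is home. I'll lower lid_m by about 37 mm.

```bash
python3 -m crank '[[[0,0,0],[0.001,0,-0.01],0.01],[[0,0,0],[0.001,0,-0.022],0.01],[[0,0,0],[0.001,0,-0.03],0.01],[[0,0,0],[0.001,0,-0.034],0.01],[[0,0,0],[0.001,0,-0.036],0.01]]'
python3 -m crank '[[[0,0,0],[0,0,-0.0005],0.01],[[0,0,0],[0,0,-0.001],0.01],[[0,0,0],[0,0,-0.001],0.01]]'
python3 -m crank '[[[0,0,0],[0,0,-0.0005],0.01],[[0,0,0],[0,0,-0.001],0.01],[[0,0,0],[0,0,-0.001],0.01]]'
```

```text
time_s: 11.32
tool_pos: [0.6173, 0.0828, 0.0464]
eef_rot: [-3.141, 0.002, 0.389]
force: [-5.6, -0.3, 12.1]
width: 0.0212
grasp_force: 40.8
time_s: 11.57
tool_pos: [0.6175, 0.0829, 0.0465]
eef_rot: [-3.141, 0.001, 0.389]
force: [-2.9, 0.1, 6.0]
width: 0.0207
grasp_force: 40.2
time_s: 11.82
tool_pos: [0.6176, 0.0829, 0.0465]
eef_rot: [-3.142, 0.0, 0.389]
force: [-5.1, -0.4, 10.9]
width: 0.0204
grasp_force: 40.7
```

```bash
python3 -m crank '[[[0,0,0],[0,0,0.001],0.024],[[0,0,0],[0,0,0.001],0.03],[[0,0,0],[0,0,0.001],0.045],[[0,0,0],[0,0,0.001],0.05]]'
python3 -m crank '[[[0,0,0],[0,0,0.01],0.05],[[0,0,0],[0,0,0.03],0.05],[[0,0,0],[0,0,0.045],0.05],[[0,0,0],[0,0.03,0.045],0.05],[[0,0,0],[0,0.06,0.045],0.05]]'
python3 -m crank '[[[0,0,0],[0,0.035,0],0.05],[[0,0,0],[0,0.07,0],0.05],[[0,0,0],[0,0.1,0],0.05],[[0,0,0],[0,0.125,0],0.05],[[0,0,0],[0,0.1335,0],0.05]]'
python3 -m crank '[[[0,0,0],[0,0,-0.03],0.05],[[0,0,0],[0,0,-0.06],0.05],[[0,0,0],[0,0,-0.085],0.05],[[0,0,0],[0,0,-0.105],0.05],[[0,0,0],[0,0,-0.105],0.05]]'
python3 -c "
from h import *
fit(.618,.083,.064,.085,.05)"
python3 -m crank '[[[0,0,0],[0,0,0],0.01],[[0,0,0],[0,0,0],0.01],[[0,0,0],[0,0,0],0.01],[[0,0,0],[0,0,0],0.01],[[0,0,0],[0,0,0],0.01]]' 40
```

```text
time_s: 12.15
tool_pos: [0.6181, 0.0829, 0.0452]
eef_rot: [3.141, -0.0, 0.389]
force: [0.5, 0.1, -0.0]
width: 0.0501
grasp_force: 0.0
time_s: 12.57
tool_pos: [0.6193, 0.1425, 0.0925]
eef_rot: [3.141, -0.003, 0.386]
force: [-1.4, 0.5, -0.5]
width: 0.0498
grasp_force: 0.0
time_s: 12.98
tool_pos: [0.6179, 0.2803, 0.0908]
eef_rot: [-3.14, -0.002, 0.392]
force: [0.7, -0.9, 0.0]
width: 0.0501
grasp_force: 0.0
time_s: 13.4
tool_pos: [0.6148, 0.2743, -0.0191]
eef_rot: [3.141, 0.009, 0.388]
force: [0.2, 0.7, -0.2]
width: 0.0494
grasp_force: 0.0
tilt deg [-0.43  0.21] z 0.0736 centre 0.6179 0.0842 D 0.0864 1047
time_s: 13.87
tool_pos: [0.6195, 0.2768, -0.0124]
eef_rot: [3.141, -0.004, 0.389]
force: [0.2, -0.2, 6.9]
width: 0.0203
grasp_force: 39.3
```

lid_m is home (disc top at 0.074). lid_s is gripped; next is beaker_s at (0.438, 0.2945).

```bash
python3 -m crank '[[[0,0,0],[0,0,0.01],0.01],[[0,0,0],[0,0,0.03],0.01],[[0,0,0],[0,0,0.06],0.01],[[0,0,0],[0,0,0.085],0.01],[[0,0,0],[-0.01,0.001,0.095],0.01]]'
python3 -m crank '[[[0,0,0],[-0.03,0.003,0],0.01],[[0,0,0],[-0.06,0.006,0],0.01],[[0,0,0],[-0.09,0.009,0],0.01],[[0,0,0],[-0.12,0.012,0],0.01],[[0,0,0],[-0.145,0.015,0],0.01]]'
python3 -m crank '[[[0,0,0],[-0.02,0.002,0],0.01],[[0,0,0],[-0.025,0.002,-0.01],0.01],[[0,0,0],[-0.025,0.002,-0.02],0.01],[[0,0,0],[-0.025,0.002,-0.02],0.01],[[0,0,0],[-0.025,0.002,-0.02],0.01]]'
python3 - <<'E'
from h import *
fit(.438,.2945,.075,.105,.042)
c=cams.read_camera("scene");P=cloud(c);r=np.hypot(P[...,0]-.4375,P[...,1]-.2945)
m=(r<.036)&(P[...,2]>.012)&(P[...,2]<.05);Q=P[m][:,:2];s=np.linalg.lstsq(np.c_[2*Q,np.ones(len(Q))],(Q**2).sum(1),rcond=None)[0]
print("s wall",s[:2],2*np.sqrt(s[2]+s[:2]@s[:2]))
cv2.imwrite("pics/c6.png",cv2.resize(c["image"][130:300,330:530,::-1],None,fx=3,fy=3))
E
```

```text
time_s: 14.28
tool_pos: [0.6112, 0.2782, 0.0849]
eef_rot: [3.141, -0.009, 0.388]
force: [0.4, 0.6, 0.1]
width: 0.0205
grasp_force: 39.3
time_s: 14.7
tool_pos: [0.4592, 0.2917, 0.0798]
eef_rot: [3.142, 0.003, 0.389]
force: [-0.4, -0.0, -1.4]
width: 0.0203
grasp_force: 39.3
time_s: 15.12
tool_pos: [0.4377, 0.2941, 0.0596]
eef_rot: [3.141, 0.002, 0.389]
force: [0.3, -0.6, -1.4]
width: 0.0204
grasp_force: 39.3
tilt deg [-1.22  1.01] z 0.0861 centre 0.4394 0.2941 D 0.0692 369
s wall [0.43862497 0.29500215] 0.047415939729892394
```

View pics/c6.png

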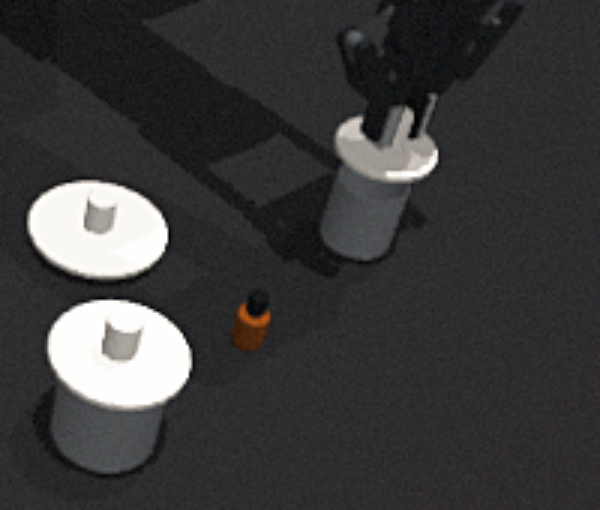

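lid_s at (387,150) is centred over beaker_s at (365,215), 25 mm above home; the vial at (250,322) is untouched. Lowering.

```bash
python3 -m crank '[[[0,0,0],[0,0,-0.008],0.01],[[0,0,0],[0,0,-0.015],0.01],[[0,0,0],[0,0,-0.02],0.01],[[0,0,0],[0,0,-0.022],0.01],[[0,0,0],[0,0,-0.023],0.01]]'
python3 -m crank '[[[0,0,0],[0,0,-0.0005],0.01],[[0,0,0],[0,0,-0.001],0.01],[[0,0,0],[0,0,-0.001],0.01]]'
python3 -m crank '[[[0,0,0],[0,0,-0.0005],0.01],[[0,0,0],[0,0,-0.001],0.01],[[0,0,0],[0,0,-0.001],0.01]]'
```

```text
time_s: 15.63
tool_pos: [0.4377, 0.2941, 0.0365]
eef_rot: [3.141, 0.001, 0.389]
force: [0.7, 0.5, -0.2]
width: 0.0206
grasp_force: 39.3
time_s: 15.88
tool_pos: [0.4381, 0.2945, 0.0364]
eef_rot: [3.142, -0.0, 0.389]
force: [-0.4, 1.2, -0.9]
width: 0.0201
grasp_force: 39.3
time_s: 16.13
tool_pos: [0.438, 0.2944, 0.0354]
eef_rot: [3.142, -0.0, 0.389]
force: [-0.2, -0.1, -1.0]
width: 0.0204
grasp_force: 39.3
```

```bash
python3 -m crank '[[[0,0,0],[0,0,-0.0005],0.01],[[0,0,0],[0,0,-0.001],0.01],[[0,0,0],[0,0,-0.001],0.01]]'
python3 -m crank '[[[0,0,0],[0,0,-0.0005],0.01],[[0,0,0],[0,0,-0.001],0.01],[[0,0,0],[0,0,-0.001],0.01]]'
python3 -c "
from h import *
fit(.438,.2945,.05,.075,.042)"
```

```text
time_s: 16.38
tool_pos: [0.4381, 0.2945, 0.0347]
eef_rot: [3.142, -0.0, 0.389]
force: [-1.0, -0.7, 2.3]
width: 0.0207
grasp_force: 39.7
time_s: 16.63
tool_pos: [0.4383, 0.2945, 0.0345]
eef_rot: [3.141, -0.001, 0.389]
force: [-2.0, -0.7, 8.4]
width: 0.0206
grasp_force: 40.4
tilt deg [-1.3   0.75] z 0.0608 centre 0.4404 0.2948 D 0.0702 357
```

```bash
python3 -m crank '[[[0,0,0],[0,0,0.001],0.024],[[0,0,0],[0,0,0.001],0.03],[[0,0,0],[0,0,0.001],0.045],[[0,0,0],[0,0,0.001],0.05]]'
python3 -m crank '[[[0,0,0],[0,0,0.01],0.05],[[0,0,0],[0,0,0.03],0.05],[[0,0,0],[0,0,0.045],0.05],[[0,0,0],[0,-0.03,0.045],0.05],[[0,0,0],[0.001,-0.06,0.045],0.05]]'
python3 -m crank '[[[0,0,0],[0,-0.035,0],0.05],[[0,0,0],[0,-0.07,0],0.05],[[0,0,0],[0.001,-0.1,0],0.05],[[0,0,0],[0.001,-0.125,0],0.05],[[0,0,0],[0.001,-0.131,0],0.05]]'
python3 -m crank '[[[0,0,0],[0,0,-0.03],0.05],[[0,0,0],[0,0,-0.06],0.05],[[0,0,0],[0,0,-0.08],0.05],[[0,0,0],[0,0,-0.094],0.05],[[0,0,0],[0,0,-0.094],0.05]]'
python3 -c "
from h import *
fit(.438,.2945,.05,.075,.042)"
python3 -m crank '[[[0,0,0],[0,0,0],0.01],[[0,0,0],[0,0,0],0.01],[[0,0,0],[0,0,0],0.01],[[0,0,0],[0,0,0],0.01],[[0,0,0],[0,0,0],0.01]]' 40
```

```text
time_s: 17.02
tool_pos: [0.4379, 0.2943, 0.0341]
eef_rot: [3.141, 0.0, 0.389]
force: [-0.3, -0.1, 0.7]
width: 0.0497
grasp_force: 0.0
time_s: 17.43
tool_pos: [0.44, 0.2352, 0.081]
eef_rot: [-3.141, -0.004, 0.392]
force: [-0.4, -0.9, -0.5]
width: 0.0499
grasp_force: 0.0
time_s: 17.85
tool_pos: [0.4396, 0.1006, 0.0799]
eef_rot: [3.141, 0.0, 0.386]
force: [0.4, 0.3, 0.3]
width: 0.0501
grasp_force: 0.0
time_s: 18.27
tool_pos: [0.4382, 0.1036, -0.0167]
eef_rot: [-3.14, 0.005, 0.389]
force: [-0.2, -0.2, -0.9]
width: 0.0498
grasp_force: 0.0
tilt deg [-1.17  1.04] z 0.0606 centre 0.439 0.2945 D 0.0693 393
time_s: 18.73
tool_pos: [0.4412, 0.1038, -0.0133]
eef_rot: [3.141, -0.003, 0.389]
force: [-1.1, 0.9, 7.3]
width: 0.0204
grasp_force: 39.3
```

lid_l is gripped; next is beaker_l at (0.432, -0.0725).

```bash
python3 -m crank '[[[0,0,0],[0,0,0.01],0.01],[[0,0,0],[0,0,0.03],0.01],[[0,0,0],[0,0,0.06],0.01],[[0,0,0],[0,0,0.09],0.01],[[0,0,0],[0,0,0.116],0.01]]'
python3 -m crank '[[[0,0,0],[0,-0.015,0],0.01],[[0,0,0],[-0.002,-0.045,0],0.01],[[0,0,0],[-0.004,-0.075,0],0.01],[[0,0,0],[-0.006,-0.105,0],0.01],[[0,0,0],[-0.008,-0.135,0],0.01]]'
python3 -m crank '[[[0,0,0],[0,-0.025,0],0.01],[[0,0,0],[0,-0.041,0],0.01],[[0,0,0],[0,-0.041,-0.01],0.01],[[0,0,0],[0,-0.041,-0.01],0.01],[[0,0,0],[0,-0.041,-0.01],0.01]]'
python3 - <<'E'
from h import *
fit(.432,-.0725,.105,.135,.058)
c=cams.read_camera("scene");P=cloud(c);r=np.hypot(P[...,0]-.432,P[...,1]+.0725)
m=(r<.052)&(P[...,2]>.012)&(P[...,2]<.075);Q=P[m][:,:2];s=np.linalg.lstsq(np.c_[2*Q,np.ones(len(Q))],(Q**2).sum(1),rcond=None)[0]
print("l wall",s[:2],2*np.sqrt(s[2]+s[:2]@s[:2]))
E
```

```text
time_s: 19.15
tool_pos: [0.4398, 0.1034, 0.1032]
eef_rot: [3.141, -0.001, 0.389]
force: [0.6, 0.2, -2.5]
width: 0.0202
grasp_force: 39.4
time_s: 19.57
tool_pos: [0.4313, -0.0327, 0.1016]
eef_rot: [3.141, -0.0, 0.389]
force: [0.6, 0.8, -2.1]
width: 0.0204
grasp_force: 39.5
time_s: 19.98
tool_pos: [0.4311, -0.0725, 0.0911]
eef_rot: [-3.141, 0.001, 0.388]
force: [-0.1, 0.6, -2.6]
width: 0.0206
grasp_force: 39.7
tilt deg [-1.04  0.23] z 0.1181 centre 0.4317 -0.0718 D 0.1009 876
l wall [ 0.43300703 -0.07225891] 0.07923023681400249
```

Disc top is at 0.118, so the lid is 30 mm above home and centred.

```bash
python3 -m crank '[[[0,0,0],[0,0,-0.01],0.01],[[0,0,0],[0,0,-0.019],0.01],[[0,0,0],[0,0,-0.024],0.01],[[0,0,0],[0,0,-0.026],0.01],[[0,0,0],[0,0,-0.0275],0.01]]'
python3 -m crank '[[[0,0,0],[0,0,-0.0005],0.01],[[0,0,0],[0,0,-0.001],0.01],[[0,0,0],[0,0,-0.001],0.01]]'
python3 -m crank '[[[0,0,0],[0,0,-0.0005],0.01],[[0,0,0],[0,0,-0.001],0.01],[[0,0,0],[0,0,-0.001],0.01]]'
```

```text
time_s: 20.5
tool_pos: [0.4318, -0.0723, 0.0635]
eef_rot: [-3.141, 0.001, 0.389]
force: [0.6, 0.7, -2.3]
width: 0.0202
grasp_force: 39.7
time_s: 20.75
tool_pos: [0.4322, -0.0726, 0.063]
eef_rot: [3.141, -0.0, 0.389]
force: [0.1, 0.0, -2.9]
width: 0.0204
grasp_force: 39.7
time_s: 21.0
tool_pos: [0.432, -0.0726, 0.0619]
eef_rot: [3.141, -0.0, 0.389]
force: [0.6, 0.6, -1.7]
width: 0.0204
grasp_force: 39.7
```

```bash
python3 -m crank '[[[0,0,0],[0,0,-0.0005],0.01],[[0,0,0],[0,0,-0.001],0.01],[[0,0,0],[0,0,-0.001],0.01]]'
python3 -m crank '[[[0,0,0],[0,0,-0.0005],0.01],[[0,0,0],[0,0,-0.001],0.01],[[0,0,0],[0,0,-0.001],0.01]]'
python3 -c "
from h import *
fit(.432,-.0725,.075,.1,.058)"
```

```text
time_s: 21.25
tool_pos: [0.432, -0.0726, 0.0608]
eef_rot: [3.141, -0.0, 0.389]
force: [1.1, -0.3, -2.3]
width: 0.0205
grasp_force: 39.7
time_s: 21.5
tool_pos: [0.432, -0.0726, 0.0607]
eef_rot: [3.141, -0.0, 0.389]
force: [-2.5, -0.4, 5.4]
width: 0.0209
grasp_force: 40.6
tilt deg [-0.7  0.2] z 0.0874 centre 0.4319 -0.0719 D 0.1018 852
```

Seated. I'll release, retreat upward and to the side, and inspect.

```bash
python3 -m crank '[[[0,0,0],[0,0,0],0.024],[[0,0,0],[0,0,0],0.03],[[0,0,0],[0,0,0],0.045],[[0,0,0],[0,0,0],0.05]]'
python3 -m crank '[[[0,0,0],[0,0,0.01],0.05],[[0,0,0],[0,0,0.04],0.05],[[0,0,0],[0,0,0.075],0.05],[[0,0,0],[0,0,0.11],0.05],[[0,0,0],[-0.01,0,0.14],0.05]]'
python3 -m crank '[[[0,0,0],[0,0,0.01],0.05],[[0,0,0],[0,0,0.01],0.05]]'
python3 - <<'E'
from h import *
for n,x,y,z,R in [("xl",.626,-.075,.102,.065),("l",.432,-.0725,.088,.058),("m",.618,.083,.074,.05),("s",.438,.2945,.061,.042)]:
    print(n);fit(x,y,z-.012,z+.012,R)
c=cams.read_camera("scene");save(c,"pics/fin.png",1.4)
for n in ("vial","specimen"): print(n,[np.round(d["position"],3) for d in tip_of(c,n)])
E
```

```text
time_s: 21.88
tool_pos: [0.4321, -0.0726, 0.0598]
eef_rot: [3.141, -0.0, 0.389]
force: [0.4, -0.6, -0.0]
width: 0.0498
grasp_force: 0.0
time_s: 22.3
tool_pos: [0.4236, -0.0728, 0.2021]
eef_rot: [3.14, -0.003, 0.389]
force: [0.7, -0.3, -0.2]
width: 0.0498
grasp_force: 0.0
time_s: 22.47
tool_pos: [0.4237, -0.073, 0.2128]
eef_rot: [3.138, -0.006, 0.389]
force: [0.1, -0.3, -0.2]
width: 0.05
grasp_force: 0.0
xl
tilt deg [-0.18  0.07] z 0.1015 centre 0.6262 -0.0755 D 0.1183 2370
l
tilt deg [-0.52  0.16] z 0.0873 centre 0.4311 -0.0728 D 0.1042 992
m
tilt deg [-0.34  0.21] z 0.0736 centre 0.6175 0.0836 D 0.0858 1041
s
tilt deg [-0.76  0.6 ] z 0.0605 centre 0.4394 0.2939 D 0.0706 384
vial [array([ 0.544,  0.189, -0.   ])]
specimen [array([ 0.537, -0.001, -0.001])]
```

View pics/fin.png

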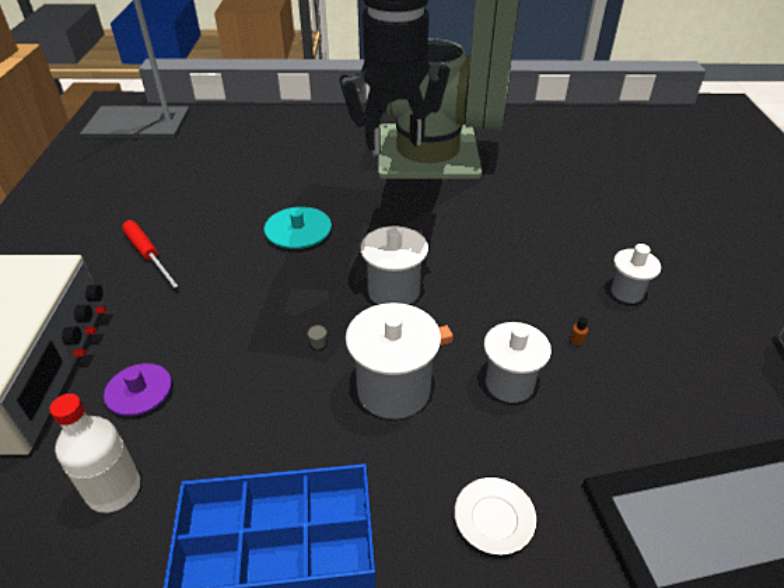

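All four lids sit level and home at (393,335), (394,247), (517,347) and (636,263). The vial at (580,330), the specimen at (445,335) and the look-alikes have not moved.

```bash
python3 -c "
from rig import manip
print(manip.job_done())"
```

```text
the job is handed in; nothing more can be done
None
```

All four white lids are home and level on their matching beakers, the vial and specimen are undisturbed, and the job is handed in at about 22.5 s.

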